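# Clamp a freshly cemented thin-section blank in the bonding jig

## Task

The sawn rock blank has just been cemented to its glass slide and has to cure under pressure in the bonding jig: lay it glass down on the jig's bed, push it along between the guide strips until it bears on the end stop, then press the clamp handle down past its centre so that it snaps over and the spring foot holds the blank by itself. The cement is still soft and the clamp is small, so feel for each contact and press both only lightly, the blank against the stop with a few newtons at most; leave the other things on the desk where they are.

Things in the scene. Friction and masses are not known exactly. Their poses are not given: they have to be found in the camera images.
- billet: The blank, loose, 75 g: grey sawn rock block 46 x 22 x 16 mm (x, y, z) cemented centrally on a clear glass slide 46 x 27 x 2 mm; 18 mm high in all. The glass is underneath, flush with the rock at the ends, and stands out 2.5 mm at the sides. Starts on the desk, glass down, left of the jig. Origin at the centre of the glass underside; x along its length (either end may go first), z up.
- jig: Bonding jig, fixed on the desk, roughly crosswise: bed to the left, toggle clamp and its handle to the right. Base plate 250 x 80 mm, 10 mm high; bed at jig x 4 to 125 mm, 56 mm wide, its top 18 mm above the desk. Origin on the desk under the middle of the plate; x from clamp to bed, z up.
- seat (a point): Point on the bed's top, jig (32, 0, 18) mm: where the centre of the blank's underside is when the blank is home and the end stop is at mid setting (so it may be up to 10 mm either way along x). Axes as the jig's. The spring foot comes down at jig x 30 mm, on the blank at any setting.
- mouth (a point): Point on the bed, jig (85, 0, 18) mm. Two steel guide strips, 4 mm high (top 22 mm above the desk), lie along the bed: 30 mm apart from jig x 0 to 60 mm, then flaring to a mouth 44 mm wide here; beyond, the bed is bare. Axes as the jig's. The raised clamp arm, over jig x under 10 mm, is clear of a gripper working here.
- end_stop: Adjustable end stop at the inner end of the strips: fixed carrier with thumbscrew and, locked on it, a slotted steel jaw 29 mm wide that stands 14 mm above the bed. Origin under the carrier, jig (-14, 0, 10) mm. The jaw's face toward the blank is at jig x 9 mm, give or take 10 mm: its setting differs from job to job and is not measured, so feel for it. Rigid once touched.
- clamp_handle (a joint): Toggle angle between handle and its link, rad. 0 = open, as it starts (handle 61, clamp arm 57 degrees up, held by friction); grows as the handle is pressed down. 1.66 = dead centre, 1.87 = snapped over, on its stop. From about 1.1 the foot's spring resists, up to about 8 N at the grip near 1.35, fading to nothing at dead centre; past it the spring throws the handle on to its stop.
- handle_grip: Black round grip of the clamp handle, 16 mm in diameter, 52 mm long. Origin at its middle; x points along the handle toward the clamp's pivots, z square to the handle on its upper side (press against z), y across. When open its middle is about 110 mm above the desk; pressed down it swings outward on an arc of about 76 mm radius to about 41 mm above the desk.
- press_foot: Rubber-faced round foot, 17 mm in diameter, on a spring plunger (about 10 N per mm, up to 9 mm) below the end of the clamp arm. Origin at the centre of its face. Raised at the start; with the clamp snapped over on the blank it presses with some 25 N.
- offcut: Bystander: a bare rock offcut 34 x 30 x 12 mm without glass. Origin under its centre.
- dropper_bottle: Bystander: dropper bottle 42 mm wide, 110 mm high. Origin under its centre.
- cover_glass_box: Bystander: small clear box 38 x 38 x 21 mm. Origin under its centre.
- immersion_oil: Bystander: small brown bottle 25 mm wide, 56 mm high. Origin under its centre.
- lens_tissue: Bystander: booklet 55 x 85 x 10 mm. Origin under its centre.
- loupe: Bystander: folding magnifier 26 x 54 x 15 mm. Origin under its centre.
- objective_can: Bystander: clear-topped can 39 mm wide, 66 mm high. Origin under its centre.
Things that resemble listed ones, but are neither listed nor needed, are in the scene too. What is shaped like the billet but purple or yellow is not meant.

How it is judged:
On the way:
1. the blank, flat on the bed between the strips, is felt to bear on the end stop (more than 1 N) while the clamp is still open (contact force between billet and end_stop above 1 N and horizontal distance between billet and stop_jaw_c0 below 0.03 m and z of billet in the frame of seat below 0.002 m and angle between billet's own z axis and vertical below 0.06 rad and value of joint clamp_handle below 0.8 rad), for 0.05 s.
At the end, for the whole second after the job is handed in: The clamp handle is past its dead centre (joint over 1.76 rad), the foot presses on the blank by itself with more than 15 N, and the blank lies still and flat, glass down, between the strips (within 3 mm of their middle, 5 degrees in yaw) with its end within 2 mm of the end stop's jaw (value of joint clamp_handle above 1.76 rad and contact force between press_foot and billet above 15 N and horizontal distance between billet and stop_jaw_c0 below 0.03 m and y of billet in the frame of seat between -0.003 and 0.003 m and angle between the x axis of billet and the x axis of jig, either way round below 0.09 rad and z of billet in the frame of seat below 0.002 m and angle between billet's own z axis and vertical below 0.06 rad and linear speed of billet below 0.01 m/s); the robot touches nothing.
It fails at once if the blank is forced against the end stop with more than 10 N (contact force between billet and end_stop above 10 N).
It fails at once if the handle grip is pressed with more than 25 N (contact force between anything else and handle_grip above 25 N).
It fails at once if a bystander is shifted by more than 3 cm (distance of any of offcut, dropper_bottle, cover_glass_box, immersion_oil, lens_tissue, loupe, objective_can from where it was at the start of the episode above 0.03 m).
It also fails if it takes over 67 s, if anything falls off the work surface, if the arm or the gripper's body presses on something with over 40 N, if the wrist force passes 120 N, or if a joint passes its speed limit or range.

## Robot

A 6-joint arm with a two-finger parallel gripper is mounted at the origin on a cart in front of the work surface, level with it; the furniture and walls round the work are solid. World frame = base frame: x ahead of the robot, y to its left, z up, the work surface at z = 0. Lengths are in m, angles in rad, forces in N, time in s.
With the tool pointing down it reaches from about 0.35 to 0.85 m from the base axis. Payload 8.1 kg.
Tool frame: the origin (TCP) lies at the very end of the fingers, on their centre line; the grasp point (between the pads) lies 19 mm behind it; z points along the fingers, y is the direction in which the jaws open and shut (so a half turn about z gives the same grasp; the last joint's range is limited). The gripper opens to 93 mm and grips with 3 to 60 N. Pads are 15 mm wide; open, the fingers measure 128 mm over their backs; the gripper's body (75 mm by 188 mm) begins 65 mm behind the grasp point.
Start: joints at [-1.198, 0.13, 1.488, -0, 1.523, -0.085], TCP at [0.265, -0.538, 0.219] pointing down, gripper open.
Joint ranges: [-2.96, 2.96], [-0.89, 2.26], [0.02, 2.5], [-1.34, 4.48], [0, 2.73], [-2.66, 2.66]. Speed limits (rad/s): [2.39, 2.39, 2.79, 3.14, 3.14, 3.14].

## Interface

Orientations are given as a rotation vector (axis times angle).
In Python, from plant import * gives the robot as it stands.
- The arm moves only by the tool apply_moves, never from a script. Its argument "commands" is one flat list of numbers, 7 for each row, row after row: the shift along the world's x, y, z in cm, then the turn, a rotation vector about the world's x, y, z in rad, then the finger opening in cm, from 0 to 9.3. A call has 1 to 8 rows; each row shifts and turns the pose as measured when the row begins; what a row does not reach is not made up. A row lasts 1/8 s, in which the tool goes at most 62.5 mm and 10.7 degrees, less where a joint would pass 70% of its speed; a pose out of reach is approached as far as the arm can. A call with a gripper value outside its range is refused whole. The fingers move at their own pace and stop on an object; "squeeze" is the grip in N (left out, the last holds). Time passes only in rows, so rows that do not move let the fingers close. It gives the time, the measured TCP pose, the force and the opening at its end, in the units of the state.
- read_state(): the state, without advancing time (a new reading comes with each control period).
- read_camera(name): name is "side" or "top"; returns (picture, depth): 384x512x3 uint8, blue, green, red; 384x512 float32, m along the optical axis (not along the pixel's ray), 0 where there is no reading.
- camera_model(name): a dict with "intrinsics" (3x3 intrinsics, pixels), "R" (3x3) and "t" (3): a world point X has camera coordinates R X + t. Camera axes: x right, y down, z forward; pixel columns grow to the right and rows downward; lengths in m; the calibration is good to about 2 mm. A picture is of the moment at which its call begins. camera_model takes no time and is no camera call.
- close_job(): hands the job in, once; it reports no verdict.
Trained networks look in the newest picture that a camera, given by its name, has taken for a name from the list of things; names that differ only in an ending like _2 or _b are one class to them, and where a whole thing is asked for, a point or a joint stands for the part that bears it (a point fixed in the world has none). Each returns a list of dicts, best first, with "conf" (0 to 1); they miss things now and then, are a little off and sometimes report something else, mostly with a low value. They report only what shows in the picture. A call takes as long as a camera call. They do not tell look-alikes from the thing itself.
- find_in(query, camera): "point" ([x, y, z] in m, in the coordinates of the camera as it stood for that picture, good to about 4 mm: the middle of the surface that is visible of it).
- cut_out(query, camera): "mask" (384x512 bool, what is visible of it).
- spot_point(query, camera): "point" ([x, y, z] in m, in the coordinates of the camera as it stood for that picture, good to about 4 mm: a listed point, or the origin of a listed thing).
The state is a dict: "t": time; "q": joint angles; "dq": joint speeds; "joint_torque": joint torques, N m; "tool_pos": TCP position; "orientation": TCP orientation; "force": force on the tool from outside, world axes, zero at the start; "wrist_torque": the same for the moment, N m; "opening": finger opening in m.
Only numpy, scipy, OpenCV 4.12 (cv2) and the standard library are available. Lean on these libraries where they do the work, as an engineer would, in place of code of your own. Each camera call takes 0.05 s, during which the arm holds its last target. There are 200 camera calls.

## Working session

There is one attempt and no reset: what is moved stays moved. The work goes in short steps, Python scripts to look and compute and a tool call to move; the robot and the scene stay as the last step left them, time stands still between calls to the robot, and variables do not carry over. Pictures are saved under pics/ and viewed, about 8 in all and at most 12, crops included, and the job is handed in when it is done.

Besides the shell and the picture viewer there is one more tool, called by a JSON object that holds its "fn" and its "kwargs". apply_moves: Moves the arm, as the interface text tells. Its arguments: {"type":"object","properties":{"commands":{"type":"array"},"squeeze":{"type":"number"}},"required":["commands"]}

```bash
mkdir -p pics; ls
cat > h.py <<'E'
from plant import *
import numpy as np, cv2
from scipy.spatial.transform import Rotation as Rot
def w(p,c):
    m=camera_model(c); return np.array(m["R"]).T@(np.array(p)-np.array(m["t"]).ravel())
def pix(X,c):
    m=camera_model(c); q=np.array(m["intrinsics"])@(np.array(m["R"])@np.array(X)+np.array(m["t"]).ravel()); return q[:2]/q[2]
def cloud(d,c):
    m=camera_model(c);K=np.array(m["intrinsics"]);v,u=np.mgrid[:d.shape[0],:d.shape[1]]
    P=np.dstack([(u-K[0,2])/K[0,0]*d,(v-K[1,2])/K[1,1]*d,d]); return (P-np.array(m["t"]).ravel())@np.array(m["R"])
E
python3 - <<'E'
from h import *
for c in("top","side"):
    im,d=read_camera(c); cv2.imwrite(f"pics/{c}0.png",im); np.save(f"{c}0.npy",d); cv2.imwrite(f"{c}0raw.png",im)
    for q in("billet","jig","end_stop","handle_grip","press_foot"):
        for r in find_in(q,c)[:4]: p=w(r["point"],c); print(c,q,round(r["conf"],2),p.round(3),pix(p,c).round())
    for q in("jig","seat","mouth","billet","handle_grip","end_stop"):
        for r in spot_point(q,c)[:3]: p=w(r["point"],c); print(c,"spot",q,round(r["conf"],2),p.round(3),pix(p,c).round())
s=read_state();print(s["t"],s["force"],s["orientation"])
E
```

```text
pics
top billet 0.45 [0.483 0.37  0.017] [144. 216.]
top billet 0.41 [0.514 0.285 0.014] [171. 207.]
top jig 0.86 [0.549 0.009 0.014] [254. 199.]
top handle_grip 0.38 [ 0.556 -0.094  0.119] [288. 192.]
top spot jig 0.89 [ 0.55   0.004 -0.003] [255. 199.]
top spot seat 0.75 [0.551 0.039 0.016] [245. 198.]
top spot mouth 0.77 [0.545 0.09  0.018] [230. 199.]
top spot mouth 0.66 [ 0.515  0.29  -0.003] [170. 208.]
top spot billet 0.69 [ 0.49   0.372 -0.003] [146. 215.]
top spot billet 0.63 [ 0.499  0.196 -0.001] [198. 213.]
top spot billet 0.61 [ 0.514  0.287 -0.004] [171. 208.]
top spot handle_grip 0.52 [ 0.558 -0.096  0.109] [288. 192.]
top spot end_stop 0.63 [ 0.56  -0.096  0.108] [288. 192.]
top spot end_stop 0.38 [ 0.554 -0.007  0.009] [259. 198.]
side billet 0.63 [0.66  0.243 0.014] [180. 265.]
side billet 0.49 [0.497 0.202 0.015] [250. 271.]
side jig 0.58 [0.55  0.019 0.017] [258. 221.]
side end_stop 0.41 [0.552 0.01  0.027] [258. 215.]
side spot jig 0.64 [ 0.555  0.011 -0.001] [258. 224.]
side spot seat 0.66 [0.55  0.036 0.015] [256. 225.]
side spot seat 0.17 [ 0.773 -0.151 -0.001] [215. 182.]
side spot mouth 0.75 [0.547 0.088 0.014] [249. 237.]
side spot billet 0.71 [ 0.499  0.197 -0.003] [250. 275.]
side spot handle_grip 0.55 [ 0.559 -0.092  0.114] [269. 171.]
side spot end_stop 0.61 [ 0.554 -0.005  0.008] [260. 218.]
side spot end_stop 0.51 [ 0.556  0.01  -0.003] [257. 224.]
1.2 [ 0.75252998 -0.17126579 -0.08853503] [ 3.05960601e+00  7.12857093e-01 -1.55314626e-05]
```

Run:
```python
import cv2
t=cv2.imread("top0raw.png");s=cv2.imread("side0raw.png")
cv2.imwrite("pics/topA.png",cv2.resize(t[150:280,110:330],None,fx=3.6,fy=3.6,interpolation=cv2.INTER_CUBIC))
cv2.imwrite("pics/sideA.png",cv2.resize(s[140:320,140:340],None,fx=3.3,fy=3.3,interpolation=cv2.INTER_CUBIC))
```

```text
(no output)
```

View pics/topA.png

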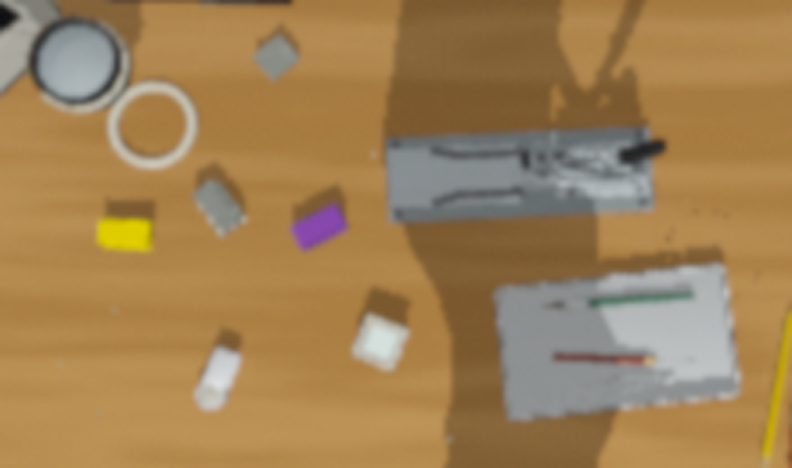

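View pics/sideA.png

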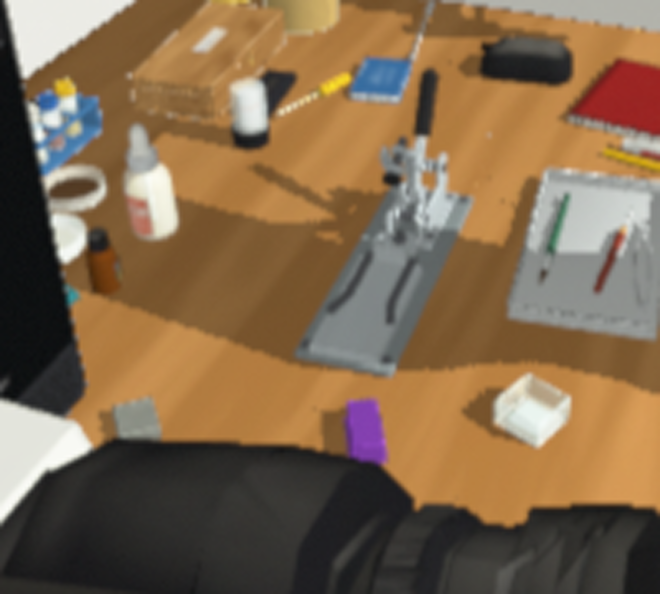

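Seen in the top picture: yellow block (144,216) and purple block (199,213) are look-alikes. The grey squarish piece (187,166) is the offcut. The elongated grey block (171,207), left of the jig, should be the billet. The jig sits at (254,199) with its handle to the right.

Run:
```python
from h import *
im,d=read_camera("top"); P=cloud(d,"top")
def rect(sel,n):
    r=cv2.minAreaRect((P[sel][:,:2]*1000).astype(np.float32)); b=cv2.boxPoints(r)
    print(n,sel.sum(),"c",np.round(r[0],1),"size",np.round(r[1],1),"ang",round(r[2],1),"med z",np.median(P[sel][:,2]).round(4),"mean",P[sel].mean(0).round(4)); 
x,y,z=P[...,0],P[...,1],P[...,2]
rect((abs(x-.514)<.045)&(abs(y-.286)<.04)&(z>.009)&(z<.03),"billet")
rect((abs(x-.65)<.06)&(abs(y-.24)<.05)&(z>.006)&(z<.03),"offcut")
rect((abs(x-.55)<.08)&(abs(y)<.15)&(z>.005)&(z<.16),"jig")
rect((abs(x-.55)<.08)&(y>.02)&(y<.15)&(z>.014)&(z<.0195),"bed")
for q in("billet","jig"):
    for r in cut_out(q,"top")[:3]:
        m=r["mask"]&(d>0); print(q,r["conf"]); rect(m,q)
m=camera_model("top");print(m["t"],m["intrinsics"][0])
cv2.imwrite("pics/billet.png",cv2.resize(im[185:230,130:215],None,fx=9,fy=9,interpolation=cv2.INTER_CUBIC))
```

```text
billet 97 c [513.5 289.2] size [46.3 22. ] ang 38.0 med z 0.0173 mean [0.5129 0.2888 0.0176]
offcut 122 c [663.1 235.6] size [130.7  52.7] ang 27.9 med z 0.0118 mean [0.6715 0.2475 0.0134]
jig 1738 c [546.4   5.1] size [260.7 153.9] ang 87.4 med z 0.0155 mean [0.548  0.0099 0.0258]
bed 387 c [545.   75.4] size [ 71.4 111.8] ang 6.4 med z 0.0169 mean [0.5458 0.08   0.0169]
billet 0.67
billet 120 c [487.9 373.3] size [27.2 48.7] ang 0.0 med z 0.0165 mean [0.4867 0.3716 0.0146]
billet 0.52
billet 63 c [546.3  -3.1] size [19.3 37.1] ang 1.9 med z 0.0231 mean [ 0.5447 -0.0016  0.0263]
billet 0.43
billet 1699 c [550.8  10.1] size [ 80.1 248.5] ang 3.8 med z 0.0157 mean [0.5481 0.0114 0.0256]
jig 0.93
jig 1782 c [552.    5.2] size [ 86.  259.2] ang 4.9 med z 0.0152 mean [0.5479 0.0081 0.025 ]
[-0.01375017  0.56056031  1.1513598 ] [362.73934656   0.         257.80409488]
```

View pics/billet.png

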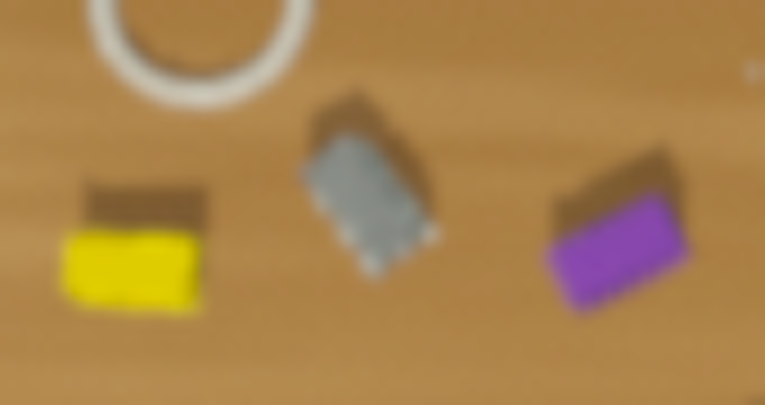

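Billet: the grey block at (0.513, 0.289), 46 x 22 mm, top 17.5 mm, long axis about 38° from x. Next I move over it and refine the jig's axis.

{"fn": "apply_moves", "kwargs": {"commands": [1.75,5.9,0,0,0,0.03,9,1.75,5.9,0,0,0,0.03,9,1.75,5.9,0,0,0,0.03,9,1.75,5.9,0,0,0,0.03,9,1.75,5.9,0,0,0,0.03,9,1.75,5.9,0,0,0,0.03,9,1.75,5.9,0,0,0,0.03,9,1.75,5.9,0,0,0,0,6]}}

```text
t: 2.35
tool_pos: [0.4047, -0.0596, 0.2178]
orientation: [2.967, 1.027, 0.006]
force: [1.1, -1.1, -0.2]
opening: 0.0841
```

Run:
```python
from h import *
d=np.load("top0.npy"); P=cloud(d,"top"); x,y,z=P[...,0],P[...,1],P[...,2]
im=cv2.imread("top0raw.png").astype(int)
desk=np.median(z[(abs(x-.5)<.2)&(y>.15)&(y<.25)]);print("desk z",desk)
m=(abs(x-.55)<.07)&(y>.01)&(y<.15)&(z>desk+.005)
b=[]
for y0 in np.arange(.02,.125,.004):
    s=m&(abs(y-y0)<.002)
    if s.sum()>5: b.append((y0,x[s].min(),x[s].max()))
b=np.array(b); print(b.round(3)[:, :].T)
for k in(1,2): print(np.polyfit(b[:,0],b[:,k],1))
s=m&(y>.08); print("end y max",y[m].max())
hb=[]
hi=(abs(x-.55)<.07)&(y>.01)&(y<.15)&(z>desk+.0145)&(z<desk+.03)
for y0 in np.arange(.03,.12,.004):
    s=hi&(abs(y-y0)<.002)
    if s.sum()>5: hb.append((y0,x[s].min(),x[s].max()))
hb=np.array(hb)
for k in(1,2): print("bed",np.polyfit(hb[:,0],hb[:,k],1), np.median(hb[:,k]))
print("bed end",y[hi].max())
s=read_state();print(s["t"],s["tool_pos"],Rot.from_rotvec(s["orientation"]).as_matrix()[:,1])
```

```text
desk z -0.00037381616818848393
[[0.02  0.024 0.028 0.032 0.036 0.04  0.044 0.048 0.052 0.056 0.06  0.064
  0.068 0.072 0.076 0.08  0.084 0.088 0.092 0.096 0.1   0.104 0.108 0.112
  0.116 0.12  0.124]
 [0.511 0.511 0.511 0.511 0.508 0.481 0.51  0.51  0.491 0.51  0.507 0.51
  0.507 0.51  0.507 0.487 0.506 0.506 0.506 0.506 0.506 0.506 0.506 0.506
  0.506 0.496 0.505]
 [0.589 0.586 0.589 0.586 0.586 0.586 0.585 0.586 0.585 0.585 0.585 0.585
  0.584 0.586 0.61  0.585 0.584 0.584 0.584 0.599 0.585 0.584 0.581 0.581
  0.581 0.581 0.591]]
[-0.03255979  0.50739636]
[-0.01957318  0.58782642]
end y max 0.14987509724077872
bed [-0.03072164  0.52179859] 0.5190805525094764
bed [-0.07313036  0.57732725] 0.5732466845850989
bed end 0.1333139273149574
2.35 [ 0.40465506 -0.05955425  0.21781926] [ 0.61816567 -0.78604375  0.0025348 ]
```

{"fn": "apply_moves", "kwargs": {"commands": [1.8,5.8,0,0,0,0,5,1.8,5.8,0,0,0,0,5,1.8,5.8,0,0,0,0,5,1.8,5.8,-1,0,0,0,5,1.8,5.8,-1,0,0,0,5,1.8,5.8,-1,0,0,0,5,0.5,1,-6,0,0,0,5]}}

```text
t: 3.22
tool_pos: [0.5231, 0.3128, 0.1353]
orientation: [2.964, 1.034, 0.037]
force: [0.8, 0.3, -1.1]
opening: 0.0498
```

{"fn": "apply_moves", "kwargs": {"commands": [-1.0,-2.4,-4,-0.008,0.022,0,5,0,0,-3,0,0,0,5,0,0,0,0,0,0,5]}}

```text
t: 3.6
tool_pos: [0.5085, 0.2885, 0.057]
orientation: [2.962, 1.039, -0.016]
force: [0.6, -1.0, -0.2]
opening: 0.0499
```

```bash
cat > st.py <<'E'
from h import *
s=read_state();R=Rot.from_rotvec(s["orientation"]).as_matrix()
print(round(s["t"],2),s["tool_pos"].round(4) if hasattr(s["tool_pos"],'round') else s["tool_pos"],"yaw_y",np.degrees(np.arctan2(R[1,1],R[0,1])).round(1),"z",R[:,2].round(3),"F",np.round(s["force"],1),s["opening"],np.round(s["q"],2))
E
python3 st.py
python3 - <<'E'
from h import *
im,d=read_camera("side"); p=pix([.513,.289,.02],"side").astype(int); print(p)
cv2.imwrite("pics/s2.png",cv2.resize(im[max(0,p[1]-80):p[1]+60,max(0,p[0]-80):p[0]+80],None,fx=4,fy=4,interpolation=cv2.INTER_CUBIC))
E
```

```text
3.6 [0.5085 0.2885 0.057 ] yaw_y -51.3 z [-0.009 -0.006 -1.   ] F [ 0.6 -1.  -0.2] 0.04989581116604586 [ 0.43  0.23  1.68 -0.    1.24  1.33]
[227 294]
```

View pics/s2.png

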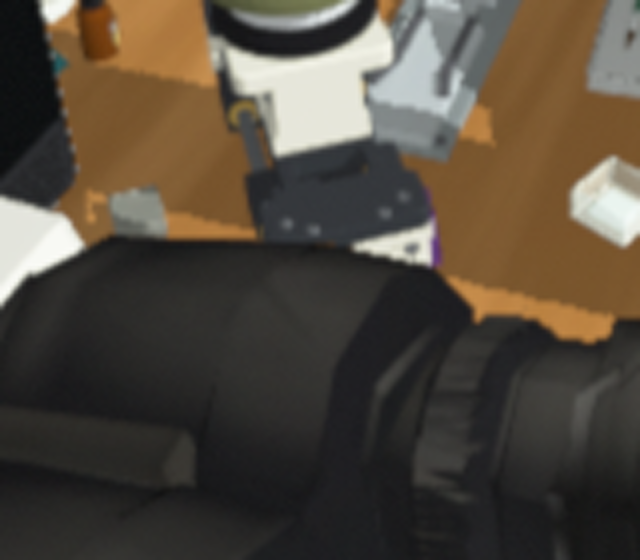

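The side view is blocked by the dark object in front, and the gripper hides the billet, so I go down on the measured position.

{"fn": "apply_moves", "kwargs": {"commands": [0.45,0,-2.5,0,-0.005,0,5,0.0,0,-2,0,0,0,4.5,0,0,0,0,0,0,4.5]}}

```text
t: 4.03
tool_pos: [0.5187, 0.291, 0.0192]
orientation: [2.961, 1.038, 0.01]
force: [0.5, -0.2, -0.0]
opening: 0.0453
```

{"fn": "apply_moves", "kwargs": {"commands": [-0.5,-0.2,-0.9,0,0,0,4.5,0,0,-0.2,0,0,0,2.0,0,0,0,0,0,0,2.0,0,0,0,0,0,0,2.0,0,0,0,0,0,0,2.0], "squeeze": 15}}

```text
t: 4.65
tool_pos: [0.5154, 0.2899, 0.0111]
orientation: [2.961, 1.038, 0.018]
force: [0.4, 0.0, -0.3]
opening: 0.0216
```

```bash
python3 st.py
```

```text
4.65 [0.5154 0.2899 0.0111] yaw_y -51.4 z [ 0.012  0.001 -1.   ] F [ 0.4  0.  -0.3] 0.02159395570951638 [ 0.43  0.29  1.7  -0.    1.14  1.33]
```

{"fn": "apply_moves", "kwargs": {"commands": [0,0,4,0,0,0,2.0,0.5,-3,2,0,0,0.16,2.0,0.5,-3.3,0,0,0,0.16,2.0,0.5,-3.3,0,0,0,0.16,2.0,0.5,-3.3,0,0,0,0.16,2.0,0.5,-3.3,0,0,0,0.16,2.0,0.5,-3.0,0,0,0,0.15,2.0,0,0,0,0,0,0,2.0]}}

```text
t: 5.65
tool_pos: [0.5462, 0.0926, 0.0741]
orientation: [2.123, 2.314, 0.022]
force: [0.0, -0.8, -0.1]
opening: 0.0216
```

```bash
python3 st.py
python3 - <<'E'
from h import *
im,d=read_camera("side"); p=pix([.546,.095,.04],"side").astype(int)
cv2.imwrite("pics/s3.png",cv2.resize(im[p[1]-60:p[1]+50,p[0]-65:p[0]+65],None,fx=5,fy=5,interpolation=cv2.INTER_CUBIC))
for q in("seat","mouth","billet"):
    for r in spot_point(q,"side")[:2]: print(q,round(r["conf"],2),w(r["point"],"side").round(3))
E
```

```text
5.65 [0.5462 0.0926 0.0741] yaw_y 4.9 z [ 0.01  0.01 -1.  ] F [ 0.  -0.8 -0.1] 0.021572266784797487 [ 0.07  0.11  1.78  0.01  1.24 -0.02]
seat 0.84 [0.547 0.033 0.015]
seat 0.43 [ 0.773  0.108 -0.001]
mouth 0.83 [0.542 0.092 0.017]
billet 0.66 [ 0.497  0.194 -0.005]
billet 0.63 [0.543 0.093 0.058]
```

View pics/s3.png

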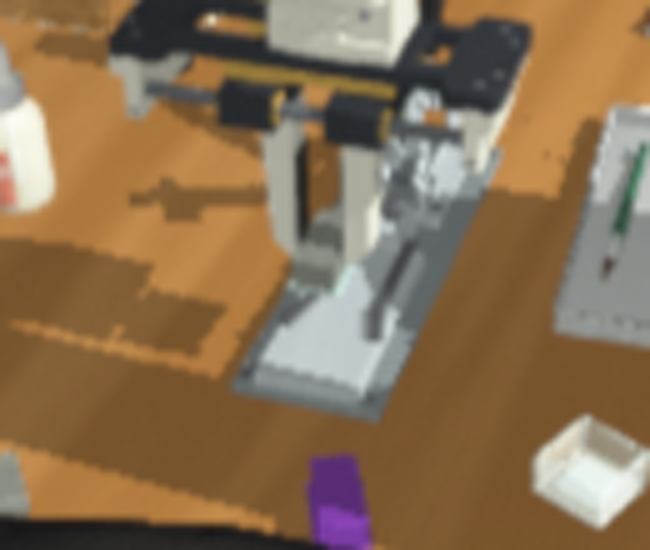

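{"fn": "apply_moves", "kwargs": {"commands": [-0.05,1.3,-1.5,-0.01,0.01,-0.03,2.0,0,0,-1.5,0,0,0,2.0,0,0,-0.8,0,0,0,2.0,0,0,0,0,0,0,2.0]}}

```text
t: 6.35
tool_pos: [0.5446, 0.111, 0.0344]
orientation: [-2.156, -2.284, -0.0]
force: [0.5, -0.8, -0.3]
opening: 0.0215
```

```bash
python3 st.py
```

```text
6.35 [0.5446 0.111  0.0344] yaw_y 3.3 z [-0.     0.001 -1.   ] F [ 0.5 -0.8 -0.3] 0.021474548617157842 [0.11 0.18 1.78 0.   1.18 0.05]
```

{"fn": "apply_moves", "kwargs": {"commands": [0,-0.6,-0.2,0,0,0,2.0,0,0,-0.15,0,0,0,2.0,0,0,-0.1,0,0,0,2.0,0,0,0,0,0,0,2.0]}}

```text
t: 6.85
tool_pos: [0.5455, 0.1039, 0.0309]
orientation: [2.157, 2.283, 0.003]
force: [0.2, 1.1, -0.3]
opening: 0.0222
```

{"fn": "apply_moves", "kwargs": {"commands": [0,0,-0.1,0,0,0,2.0,0,0,-0.05,0,0,0,2.0,0,0,0,0,0,0,2.0]}}

```text
t: 7.22
tool_pos: [0.5458, 0.1039, 0.0296]
orientation: [2.157, 2.282, 0.003]
force: [-0.8, 0.1, -0.1]
opening: 0.0223
```

{"fn": "apply_moves", "kwargs": {"commands": [0,0,-0.05,0,0,0,2.0,0,0,-0.05,0,0,0,2.0,0,0,0,0,0,0,2.0]}}

```text
t: 7.6
tool_pos: [0.5459, 0.104, 0.0288]
orientation: [2.157, 2.283, 0.003]
force: [-0.8, 0.4, 0.2]
opening: 0.0219
```

{"fn": "apply_moves", "kwargs": {"commands": [0,0,-0.06,0,0,0,2.0,0,0,-0.06,0,0,0,2.0,0,0,0,0,0,0,2.0]}}

```text
t: 7.98
tool_pos: [0.546, 0.104, 0.0289]
orientation: [2.156, 2.283, 0.003]
force: [0.1, -0.4, 0.2]
opening: 0.0218
```

{"fn": "apply_moves", "kwargs": {"commands": [0,0,-0.15,0,0,0,2.0,0,0,-0.15,0,0,0,2.0]}}

```text
t: 8.22
tool_pos: [0.5462, 0.104, 0.0286]
orientation: [2.156, 2.283, 0.003]
force: [-10.6, -1.5, 18.4]
opening: 0.0219
```

{"fn": "apply_moves", "kwargs": {"commands": [-0.05,-0.3,0.07,0,0,0,2.0,0,-0.5,0.02,0,0,0,2.0,0,-0.5,0,0,0,0,2.0,0,0,0,0,0,0,2.0], "squeeze": 8}}

```text
t: 8.72
tool_pos: [0.5456, 0.09, 0.0289]
orientation: [2.156, 2.283, 0.003]
force: [0.9, 0.6, -0.1]
opening: 0.0218
```

```bash
python3 st.py
```

```text
8.72 [0.5456 0.09   0.0289] yaw_y 3.3 z [ 0.002  0.    -1.   ] F [ 0.9  0.6 -0.1] 0.02182098012347455 [0.07 0.18 1.8  0.   1.16 0.01]
```

{"fn": "apply_moves", "kwargs": {"commands": [0.01,-0.2,0,0,0,0,2.0,0.01,-0.2,0,0,0,0,2.0,0.01,-0.2,0,0,0,0,2.0,0,0,0,0,0,0,2.0]}}

```text
t: 9.22
tool_pos: [0.5463, 0.0838, 0.0289]
orientation: [2.156, 2.282, 0.004]
force: [0.5, 0.3, -1.0]
opening: 0.0218
```

{"fn": "apply_moves", "kwargs": {"commands": [0.01,-0.2,0,0,0,0,2.0,0.01,-0.2,0,0,0,0,2.0,0.01,-0.2,0,0,0,0,2.0,0.01,-0.2,0,0,0,0,2.0,0,0,0,0,0,0,2.0]}}

```text
t: 9.85
tool_pos: [0.5468, 0.0752, 0.0289]
orientation: [2.156, 2.282, 0.004]
force: [1.0, 0.5, -1.3]
opening: 0.022
```

{"fn": "apply_moves", "kwargs": {"commands": [0,0,0,0,0,0,4.5,0,0,0,0,0,0,4.5,0,0,3,0,0,0,4.5,-0.1,3.5,0,0,0,0,0.0,-0.1,0.5,0,0,0,0,0,0,0,0,0,0,0,0]}}

```text
t: 10.6
tool_pos: [0.5442, 0.1155, 0.0595]
orientation: [2.157, 2.283, 0.002]
force: [-0.1, -0.2, 0.3]
opening: 0.0191
```

```bash
python3 st.py
python3 - <<'E'
from h import *
im,d=read_camera("side"); p=pix([.546,.08,.02],"side").astype(int)
cv2.imwrite("pics/s4.png",cv2.resize(im[p[1]-55:p[1]+30,p[0]-55:p[0]+55],None,fx=6,fy=6,interpolation=cv2.INTER_CUBIC))
E
```

```text
10.6 [0.5442 0.1155 0.0595] yaw_y 3.2 z [ 0.002  0.    -1.   ] F [-0.1 -0.2  0.3] 0.019114274941259123 [ 0.12  0.15  1.77 -0.    1.22  0.06]
```

View pics/s4.png

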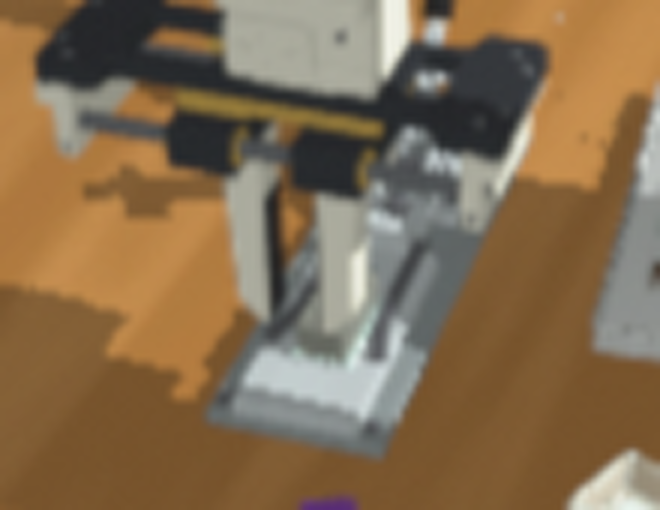

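The billet stands flat between the strips, at the flare (about px (320,345)), glass down. Now the closed fingers go down behind it to push.

{"fn": "apply_moves", "kwargs": {"commands": [0,0,-1.5,0,0,0,0,0,0,-1.5,0,0,0,0,0,0,-0.3,0,0,0,0,0.02,-0.3,0,0,0,0,0,0.02,-0.3,0,0,0,0,0,0.02,-0.3,0,0,0,0,0,0,0,0,0,0,0,0]}}

```text
t: 11.52
tool_pos: [0.5438, 0.1036, 0.0227]
orientation: [-2.16, -2.281, 0.002]
force: [-0.7, 0.8, 0.3]
opening: 0.0005
```

```bash
python3 st.py
```

```text
11.53 [0.5438 0.1036 0.0227] yaw_y 3.1 z [-0.001 -0.001 -1.   ] F [-0.7  0.8  0.3] 0.0004984434555549597 [ 0.1   0.19  1.8  -0.    1.16  0.04]
```

{"fn": "apply_moves", "kwargs": {"commands": [0.15,0,0.3,0,0,0,0,0.02,-0.2,0,0,0,0,0,0.01,-0.2,0,0,0,0,0,0.01,-0.2,0,0,0,0,0,0.01,-0.2,0,0,0,0,0,0.01,-0.2,0,0,0,0,0,0.01,-0.2,0,0,0,0,0,0,0,0,0,0,0,0]}}

```text
t: 12.52
tool_pos: [0.5468, 0.091, 0.0268]
orientation: [2.16, 2.281, 0.0]
force: [-0.2, 0.1, 0.0]
opening: 0.0006
```

{"fn": "apply_moves", "kwargs": {"commands": [0,-0.15,0,0,0,0,0,0,-0.15,0,0,0,0,0,0,-0.15,0,0,0,0,0,0,-0.15,0,0,0,0,0,0,-0.1,0,0,0,0,0,0,-0.05,0,0,0,0,0]}}

```text
t: 13.28
tool_pos: [0.5468, 0.0831, 0.0267]
orientation: [2.16, 2.281, 0.001]
force: [-0.2, 1.4, -0.1]
opening: 0.0005
```

{"fn": "apply_moves", "kwargs": {"commands": [0,-0.04,0,0,0,0,0,0,-0.04,0,0,0,0,0,0,-0.04,0,0,0,0,0,0,-0.04,0,0,0,0,0,0,-0.04,0,0,0,0,0,0,-0.04,0,0,0,0,0,0,-0.04,0,0,0,0,0,0,-0.04,0,0,0,0,0]}}

```text
t: 14.28
tool_pos: [0.5468, 0.0798, 0.0267]
orientation: [2.16, 2.281, 0.001]
force: [-0.1, 0.7, 0.0]
opening: 0.0003
```

{"fn": "apply_moves", "kwargs": {"commands": [0,-0.05,0,0,0,0,0,0,-0.05,0,0,0,0,0,0,-0.05,0,0,0,0,0,0,-0.05,0,0,0,0,0,0,-0.05,0,0,0,0,0,0,-0.05,0,0,0,0,0,0,-0.05,0,0,0,0,0,0,-0.05,0,0,0,0,0]}}

```text
t: 15.28
tool_pos: [0.5469, 0.0755, 0.0267]
orientation: [2.16, 2.281, 0.001]
force: [0.8, 0.5, 0.4]
opening: 0.0002
```

{"fn": "apply_moves", "kwargs": {"commands": [0,-0.05,0,0,0,0,0,0,-0.05,0,0,0,0,0,0,-0.05,0,0,0,0,0,0,-0.05,0,0,0,0,0,0,-0.05,0,0,0,0,0,0,-0.05,0,0,0,0,0,0,-0.05,0,0,0,0,0,0,-0.05,0,0,0,0,0]}}

```text
t: 16.27
tool_pos: [0.5469, 0.0712, 0.0267]
orientation: [2.16, 2.281, 0.001]
force: [-0.4, 1.2, 0.9]
opening: 0.001
```

{"fn": "apply_moves", "kwargs": {"commands": [0,-0.05,0,0,0,0,0,0,-0.05,0,0,0,0,0,0,-0.05,0,0,0,0,0,0,-0.05,0,0,0,0,0,0,-0.05,0,0,0,0,0,0,-0.05,0,0,0,0,0]}}

```text
t: 17.02
tool_pos: [0.547, 0.0685, 0.0268]
orientation: [2.16, 2.281, 0.002]
force: [1.6, 4.4, -0.4]
opening: 0.0006
```

{"fn": "apply_moves", "kwargs": {"commands": [0,-0.03,0,0,0,0,0]}}

```text
t: 17.15
tool_pos: [0.547, 0.0685, 0.0268]
orientation: [-2.16, -2.281, -0.003]
force: [1.1, 3.5, 0.2]
opening: 0.0003
```

Run:
```python
from h import *
for i in range(4): read_camera("side"); s=read_state(); print(s["t"],np.round(s["force"],1),np.round(s["tool_pos"],4))
```

```text
17.2 [ 0.3  4.  -0.5] [0.5471 0.0685 0.0269]
17.25 [0.2 4.3 0.1] [0.547  0.0685 0.0268]
17.3 [ 0.2  4.6 -0.2] [0.5471 0.0685 0.0269]
17.35 [-0.2  5.4 -0.1] [0.547  0.0685 0.0268]
```

Bearing on the stop: a steady 4 to 5 N with no tool motion, at about jig x 31, which is plausible. Now I retract and look at the billet and the handle.

{"fn": "apply_moves", "kwargs": {"commands": [0,0.5,0,0,0,0,0,0,1,0.5,0,0,0,0,0,2,5,0,0,0,0,-3,0,5,0,0,0,0,-5,0,2,0,0,0,0,-5,0,2,0,0,0,0,-4,0,0,0,0,0,0,0,0,0,0,0,0,0]}}

```text
t: 18.35
tool_pos: [0.3717, 0.105, 0.1778]
orientation: [2.158, 2.278, 0.001]
force: [0.2, -0.7, 0.6]
opening: 0.0004
```

```bash
python3 st.py
python3 - <<'E'
from h import *
C=[];pc=[]
for c in("top","side"):
    im,d=read_camera(c); P=cloud(d,c); p=pix([.55,-.01,.05],c).astype(int)
    C.append(cv2.resize(im[p[1]-55:p[1]+45,p[0]-60:p[0]+60],None,fx=3.3,fy=3.3,interpolation=cv2.INTER_CUBIC))
    x,y,z=P[...,0],P[...,1],P[...,2]
    blk=(im.max(2)<60)&(d>0)&(abs(x-.556)<.03)&(y<-.05)&(y>-.16)&(z>.06)
    Q=P[blk]; print(c,len(Q))
    if len(Q)>5:
        u,s,v=np.linalg.svd(Q-Q.mean(0)); print(Q.mean(0).round(4),v[0].round(3),Q.min(0).round(3),Q.max(0).round(3))
    for r in spot_point("handle_grip",c)[:1]: print("grip",r["conf"],w(r["point"],c).round(4))
    for r in spot_point("billet",c)[:3]: print("billet",r["conf"],w(r["point"],c).round(4))
    a=(abs(x-.549)<.045)&(y>-.16)&(y<.02)&(z>.05); print("tall", [(round(y0,2),P[a&(abs(y-y0)<.005)][:,2].max().round(3)) for y0 in np.arange(-.15,.03,.01) if (a&(abs(y-y0)<.005)).any()])
    bt=(abs(x-.549)<.03)&(y>.0)&(y<.1)&(z>.03)&(z<.04); Q=P[bt]; r=cv2.minAreaRect((Q[:,:2]*1000).astype(np.float32)); print("billet top",len(Q),r)
cv2.imwrite("pics/c5.png",np.hstack(C))
E
```

```text
18.35 [0.3717 0.105  0.1778] yaw_y 3.1 z [ 0.003 -0.002 -1.   ] F [ 0.2 -0.7  0.6] 0.0003639792270382025 [ 0.15 -0.47  2.1  -0.    1.51  0.09]
top 31
[ 0.5571 -0.0921  0.1224] [-0.087  0.497 -0.863] [ 0.552 -0.107  0.1  ] [ 0.563 -0.08   0.14 ]
grip 0.5 [ 0.5583 -0.0936  0.1068]
billet 0.68 [0.5461 0.0366 0.0154]
billet 0.64 [0.4974 0.1956 0.001 ]
billet 0.45 [ 0.4874  0.3727 -0.0023]
tall [(np.float64(-0.11), np.float64(0.14)), (np.float64(-0.1), np.float64(0.141)), (np.float64(-0.09), np.float64(0.129)), (np.float64(-0.08), np.float64(0.11)), (np.float64(-0.07), np.float64(0.097)), (np.float64(-0.06), np.float64(0.073)), (np.float64(-0.05), np.float64(0.06)), (np.float64(-0.04), np.float64(0.075)), (np.float64(-0.03), np.float64(0.118)), (np.float64(-0.02), np.float64(0.118)), (np.float64(-0.01), np.float64(0.119)), (np.float64(0.0), np.float64(0.117)), (np.float64(0.01), np.float64(0.103))]
billet top 107 ((548.75146484375, 33.83445739746094), (23.446115493774414, 55.90019226074219), 3.8702762126922607)
side 61
[ 0.5584 -0.0893  0.1166] [-0.025  0.474 -0.88 ] [ 0.553 -0.102  0.095] [ 0.564 -0.075  0.141]
billet 0.66 [ 0.5011  0.1929 -0.0041]
billet 0.63 [0.544  0.0396 0.0188]
billet 0.56 [ 0.5591 -0.0938  0.1086]
tall [(np.float64(-0.11), np.float64(0.142)), (np.float64(-0.1), np.float64(0.142)), (np.float64(-0.09), np.float64(0.13)), (np.float64(-0.08), np.float64(0.11)), (np.float64(-0.07), np.float64(0.097)), (np.float64(-0.06), np.float64(0.072)), (np.float64(-0.05), np.float64(0.058)), (np.float64(-0.04), np.float64(0.069)), (np.float64(-0.03), np.float64(0.118)), (np.float64(-0.02), np.float64(0.118)), (np.float64(-0.01), np.float64(0.119)), (np.float64(0.0), np.float64(0.119)), (np.float64(0.01), np.float64(0.103))]
billet top 120 ((551.0065307617188, 33.165489196777344), (26.970685958862305, 57.58369064331055), 2.695164680480957)
```

View pics/c5.png

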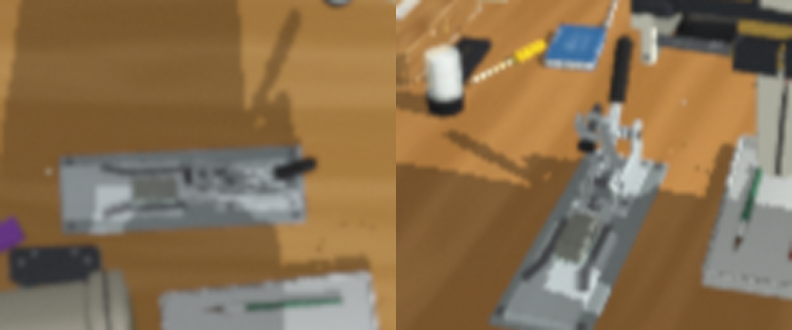

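Both views show the blank home between the strips with its end at the jaw (top crop about (155,187)). The clamp is open and the grip middle is at about (0.5575, -0.0935, 0.109). Next I bring the closed fingers down inside the handle.

{"fn": "apply_moves", "kwargs": {"commands": [3.7,-3.3,1,0,0,0,0,3.7,-3.3,1,0,0,0,0,3.7,-3.3,1,0,0,0,0,3.7,-3.3,0,0,0,0,0,3.6,-3.2,0,0,0,0,0,0,0,0,0,0,0,0]}}

```text
t: 19.4
tool_pos: [0.5652, -0.0663, 0.2025]
orientation: [-2.159, -2.277, 0.008]
force: [0.2, 1.2, -0.5]
opening: 0.0006
```

```bash
python3 st.py
```

```text
19.4 [ 0.5652 -0.0663  0.2025] yaw_y 3.1 z [-0.007 -0.001 -1.   ] F [ 0.2  1.2 -0.5] 0.000573705668759715 [-0.21  0.06  1.59 -0.    1.5  -0.26]
```

{"fn": "apply_moves", "kwargs": {"commands": [-0.8,-0.2,-3,0,0,0,0,0,0,-3,0,0,0,0,0,0,-1.5,0,0,0,0,0,0,0,0,0,0,0]}}

```text
t: 19.9
tool_pos: [0.5567, -0.0677, 0.1236]
orientation: [-2.157, -2.273, 0.011]
force: [0.4, -0.2, 0.4]
opening: 0.0006
```

{"fn": "apply_moves", "kwargs": {"commands": [0,-0.3,-0.8,0,0,0,0,0,-0.2,0,0,0,0,0,0,-0.15,0,0,0,0,0,0,-0.15,0,0,0,0,0]}}

```text
t: 20.4
tool_pos: [0.5589, -0.0763, 0.1186]
orientation: [-2.159, -2.277, 0.007]
force: [0.7, 0.1, -0.2]
opening: 0.0005
```

{"fn": "apply_moves", "kwargs": {"commands": [-0.1,-0.1,-0.5,0,0,0,0,0,-0.15,0,0,0,0,0,0,-0.15,0,0,0,0,0,0,-0.15,0,0,0,0,0]}}

```text
t: 20.9
tool_pos: [0.5581, -0.082, 0.1138]
orientation: [-2.159, -2.277, 0.006]
force: [0.1, 0.8, -0.1]
opening: 0.0007
```

{"fn": "apply_moves", "kwargs": {"commands": [0,-0.25,-0.2,0,0,0,0,0,-0.25,-0.2,0,0,0,0,0,-0.25,-0.2,0,0,0,0,0,-0.25,-0.2,0,0,0,0]}}

```text
t: 21.4
tool_pos: [0.5586, -0.093, 0.1058]
orientation: [-2.16, -2.278, 0.005]
force: [0.6, 0.3, -0.2]
opening: 0.0005
```

```bash
python3 st.py
python3 - <<'E'
from h import *
for c in("top","side"):
    im,d=read_camera(c); P=cloud(d,c); x,y,z=P[...,0],P[...,1],P[...,2]
    blk=(im.max(2)<60)&(d>0)&(abs(x-.556)<.03)&(y<-.05)&(y>-.17)&(z>.03)&(z<.16)
    Q=P[blk]; print(c,len(Q))
    if len(Q)>5:
        u,s,v=np.linalg.svd(Q-Q.mean(0)); print(Q.mean(0).round(4),v[0].round(3),Q.min(0).round(3),Q.max(0).round(3))
E
```

```text
21.4 [ 0.5586 -0.093   0.1058] yaw_y 3.0 z [-0.004 -0.001 -1.   ] F [ 0.6  0.3 -0.2] 0.0004516806478284539 [-0.25  0.13  1.7  -0.    1.32 -0.31]
top 0
side 11
[ 0.558  -0.0884  0.0922] [-0.432 -0.763  0.481] [ 0.555 -0.093  0.089] [ 0.563 -0.084  0.096]
```

{"fn": "apply_moves", "kwargs": {"commands": [0,-0.25,-0.2,0,0,0,0,0,-0.25,-0.2,0,0,0,0,0,-0.25,-0.2,0,0,0,0,0,-0.2,-0.2,0,0,0,0]}}

```text
t: 22.0
tool_pos: [0.5581, -0.1029, 0.0969]
orientation: [-2.16, -2.277, 0.006]
force: [0.4, 0.2, 0.2]
opening: 0.0003
```

{"fn": "apply_moves", "kwargs": {"commands": [0,-0.2,-0.24,0,0,0,0,0,-0.2,-0.24,0,0,0,0,0,-0.2,-0.24,0,0,0,0,0,-0.2,-0.24,0,0,0,0]}}

```text
t: 22.5
tool_pos: [0.5581, -0.1115, 0.0866]
orientation: [-2.16, -2.277, 0.006]
force: [-0.1, 0.8, 0.4]
opening: 0.0004
```

{"fn": "apply_moves", "kwargs": {"commands": [0,-0.16,-0.25,0,0,0,0,0,-0.16,-0.25,0,0,0,0,0,-0.16,-0.25,0,0,0,0]}}

```text
t: 22.88
tool_pos: [0.5583, -0.1161, 0.0788]
orientation: [-2.159, -2.277, 0.004]
force: [-0.2, 3.4, 3.3]
opening: 0.0005
```

{"fn": "apply_moves", "kwargs": {"commands": [0,-0.12,-0.25,0,0,0,0,0,-0.12,-0.25,0,0,0,0,0,-0.12,-0.25,0,0,0,0]}}

```text
t: 23.25
tool_pos: [0.5587, -0.1183, 0.0719]
orientation: [-2.158, -2.277, 0.001]
force: [-1.9, 5.5, 6.2]
opening: 0.0008
```

{"fn": "apply_moves", "kwargs": {"commands": [0,-0.1,-0.25,0,0,0,0,0,-0.1,-0.25,0,0,0,0,0,-0.08,-0.25,0,0,0,0]}}

```text
t: 23.62
tool_pos: [0.5593, -0.1199, 0.0654]
orientation: [-2.157, -2.277, -0.002]
force: [-1.5, 4.0, 5.1]
opening: 0.0004
```

{"fn": "apply_moves", "kwargs": {"commands": [-0.05,-0.08,-0.25,0,0,0,0,0,-0.06,-0.25,0,0,0,0,0,-0.06,-0.25,0,0,0,0]}}

```text
t: 24.0
tool_pos: [0.5595, -0.1219, 0.0584]
orientation: [-2.157, -2.279, -0.003]
force: [0.4, 1.0, 2.2]
opening: 0.0002
```

{"fn": "apply_moves", "kwargs": {"commands": [0,-0.03,-0.25,0,0,0,0,0,-0.03,-0.25,0,0,0,0]}}

```text
t: 24.25
tool_pos: [0.559, -0.1233, 0.0523]
orientation: [-2.157, -2.278, -0.001]
force: [0.6, -0.5, 0.2]
opening: 0.0006
```

{"fn": "apply_moves", "kwargs": {"commands": [0,0,-0.15,0,0,0,0,0,0,-0.1,0,0,0,0]}}

```text
t: 24.5
tool_pos: [0.5584, -0.1236, 0.0488]
orientation: [-2.157, -2.277, 0.0]
force: [0.3, -0.7, 0.2]
opening: 0.0006
```

Free: the handle has probably snapped over. I retract upward and check.

{"fn": "apply_moves", "kwargs": {"commands": [0,0.2,1,0,0,0,0,0,0,5,0,0,0,0,0,0,5,0,0,0,0,-4,0,3,0,0,0,0,-5,-1,0,0,0,0,0,-5,-2,0,0,0,0,0,-2,-2,0,0,0,0,0,0,0,0,0,0,0,0]}}

```text
t: 25.5
tool_pos: [0.3948, -0.1719, 0.1995]
orientation: [2.156, 2.28, 0.002]
force: [0.0, 0.3, -0.6]
opening: 0.0006
```

```bash
python3 st.py
python3 - <<'E'
from h import *
C=[]
for c in("top","side"):
    im,d=read_camera(c); P=cloud(d,c); p=pix([.55,-.01,.05],c).astype(int)
    C.append(cv2.resize(im[p[1]-55:p[1]+45,p[0]-60:p[0]+60],None,fx=3.3,fy=3.3,interpolation=cv2.INTER_CUBIC))
    x,y,z=P[...,0],P[...,1],P[...,2]
    blk=(im.max(2)<60)&(d>0)&(abs(x-.556)<.03)&(y<-.08)&(y>-.18)&(z>.025)&(z<.16)
    Q=P[blk]; print(c,len(Q))
    if len(Q)>5:
        u,s,v=np.linalg.svd(Q-Q.mean(0)); print(Q.mean(0).round(4),v[0].round(3),Q.min(0).round(3),Q.max(0).round(3))
    for q in("handle_grip","press_foot","billet"):
        for r in spot_point(q,c)[:2]: print(q,round(r["conf"],2),w(r["point"],c).round(4))
cv2.imwrite("pics/c6.png",np.hstack(C))
E
```

```text
25.5 [ 0.3948 -0.1719  0.1995] yaw_y 3.2 z [ 0.003 -0.002 -1.   ] F [ 0.   0.3 -0.6] 0.0006074744882009431 [-0.53 -0.34  1.96  0.    1.52 -0.59]
top 24
[ 0.5609 -0.1195  0.0449] [-0.074  0.966  0.249] [ 0.555 -0.139  0.038] [ 0.564 -0.102  0.051]
handle_grip 0.38 [ 0.562  -0.1149  0.0364]
press_foot 0.32 [ 0.6927 -0.3138  0.0032]
billet 0.57 [0.552  0.0387 0.0141]
billet 0.54 [0.5    0.1976 0.0025]
side 2
handle_grip 0.46 [ 0.5596 -0.1132  0.0397]
handle_grip 0.39 [ 0.7714 -0.1498 -0.002 ]
billet 0.67 [0.546  0.0384 0.0163]
billet 0.5 [ 0.496   0.1946 -0.0033]
```

View pics/c6.png

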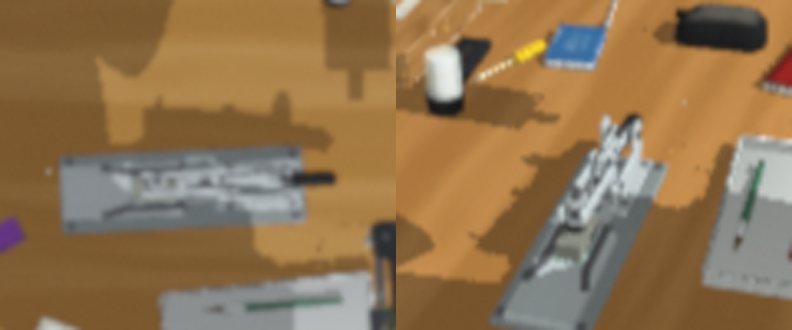

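Handle down past centre, grip about 40 mm up and tipping slightly below level. The arm and foot are on the blank (side crop about (575,240)), and the robot is clear.

```bash
python3 -c "
from plant import *
print(close_job())"
```

```text
the job is handed in; nothing more can be done
None
```

I laid the grey blank glass down on the bed and slid it between the strips until it bore on the end stop. I then pressed the clamp handle over its centre and handed the job in at about 26 s of the 67 s allowed; no verdict came back.

- **Stop contact:** the blank bore on the stop with a steady 4 to 5.4 N for about 0.3 s while the clamp was still open. The stop was felt with the blank's centre at about jig x 31 mm.
- **Handle:** the press peaked at about 8.5 N among the readings I took. The force then dropped to nothing near dead centre and stayed there when I followed 3.5 mm further down, as expected when the handle snaps over.
- **Last pictures:** the grip is about 4 cm above the desk, with the handle just below level, and the clamp arm is down on the blank. The blank is still home between the strips, and the robot is clear of everything.

**Not confirmed:**
- I could not measure the foot's force directly.
- The trained network did not find the pressed foot; its one weak report was elsewhere on the desk and I ignored it.
- The networks' positions for the blank scatter by about 6 mm across the bed, so that it is centred within 3 mm rests on the pictures and on the strips guiding it.
- When I set the blank down on the bed, the tool force briefly read about 21 N, more than the light touch intended. I saw no damage in the pictures.

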